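# Make up a sewing kit and a gluing kit at the bookbinder's desk

## Task

Make up two bookbinding kits. In the blue tray, stand the red thread spool on the red disc and the yellow cake of wax on the yellow disc, and lay the awl centred lengthwise on the white strip; in the green tray, stand the white-lidded glue jar on the white disc and lay the glue brush centred lengthwise on the white strip, each thing within its mark. Leave the cream spool, the black-lidded jar and the brass weight standing where they are.

Things in the scene. Friction and masses are not known exactly. Their poses are not given: they have to be found in the camera images.
- spool_red: Red spool of thread, a plain upright cylinder 42 mm in diameter, 50 mm high, about 60 g. Origin: centre of its underside, z up. Stands upright on the desk at the start; loose. Its place among the six round things in the middle of the desk varies.
- wax: Cake of yellow beeswax, a round upright puck 44 mm in diameter, 30 mm high, edges rounded 3 mm, about 45 g. Origin: centre of its underside, z up. Stands upright on the desk at the start; loose. Its place among the six round things in the middle of the desk varies.
- jar_white: Closed amber glue jar with a white lid and a plain paper label, 50 mm in diameter at its widest, 60 mm high, about 130 g. Origin: centre of its underside, z up. Stands upright on the desk at the start; loose. Its place among the six round things in the middle of the desk varies.
- awl: Awl lying flat, 130 mm long along its x, 60 g, loose. Dark wooden handle from x = -65 to +25 mm, 22 mm wide (y), 20 mm high; then a brass collar and thin steel point to x = +65 mm. Origin: middle of the whole length, on the underside. Grip the handle across y at its balance, x = -20 mm. At the start awl and brush lie in line, roughly along world y, beyond the round things.
- brush: Glue brush lying flat, 150 mm long along its x. Light wooden handle from x = -75 to +20 mm, 22 mm wide (y) and 16 mm high; steel ferrule and dark rigid bristle head 30 mm wide from x = +20 to +75 mm. Origin: middle of the whole length, on the underside; balances within 15 mm of it. Grip the handle across y at about x = 0. About 60 g, loose.
- tray_blue: Shallow tray, blue floor, 210 mm (x) by 160 mm (y), fixed to the desk left or right of the stock (varies). Origin: centre of underside. Floor 5 mm thick; rim 4 mm wide, its top 9 mm above the desk. Flat painted marks: discs 72 mm in diameter, red centred at x -50, y -34 mm and yellow at x +50, y -34 mm; white strip 180 mm (x) by 50 mm (y) centred at x 0, y +42 mm.
- tray_green: Shallow tray, green floor, 210 mm (x) by 160 mm (y), fixed to the desk left or right of the stock (varies). Origin: centre of underside. Floor 5 mm thick; rim 4 mm wide, its top 9 mm above the desk. Flat painted marks: one white disc 72 mm in diameter centred at x +50, y -34 mm; white strip 180 mm (x) by 50 mm (y) centred at x 0, y +42 mm.
- spool_cream: Cream spool of thread, the same shape and size as the red one (42 mm in diameter, 50 mm high); not wanted, stays where it is. Origin: centre of its underside, z up. Stands upright on the desk at the start; loose. Its place among the six round things in the middle of the desk varies.
- jar_black: Amber jar with a black lid, otherwise like the white-lidded one (50 mm in diameter, 60 mm high); not wanted, stays where it is. Origin: centre of its underside, z up. Stands upright on the desk at the start; loose. Its place among the six round things in the middle of the desk varies.
- weight: Round brass weight with a knob on top, 48 mm in diameter, 55 mm high, 500 g; not wanted, stays where it is. Origin: centre of its underside, z up. Stands upright on the desk at the start; loose. Its place among the six round things in the middle of the desk varies.
There are look-alikes about, which are no part of the job. Several things have the shape of the spool_red; the one meant has the colours described above.

How it is judged (in metres and radians):
At the end, for the whole second after the job is handed in: Spool, wax and jar upright on their discs, centres within 15 mm in tray x and y; awl and brush flat on their strips, within 15 degrees and 15 mm of the centre line, middles within 27 mm (awl) or 18 mm (brush) along it; all at rest; the other three upright, within 30 mm of their start (x of spool_red in the frame of tray_blue between -0.065 and -0.035 m and y of spool_red in the frame of tray_blue between -0.049 and -0.019 m and z of spool_red in the frame of tray_blue between 0.001 and 0.009 m and linear speed of each of spool_red, wax, jar_white, awl, brush below 0.02 m/s and angle between each of spool_red, wax, jar_white, awl, brush, spool_cream, jar_black, weight's own z axis and vertical below 0.15 rad and x of wax in the frame of tray_blue between 0.035 and 0.065 m and y of wax in the frame of tray_blue between -0.049 and -0.019 m and z of wax in the frame of tray_blue between 0.001 and 0.009 m and x of jar_white in the frame of tray_green between 0.035 and 0.065 m and y of jar_white in the frame of tray_green between -0.049 and -0.019 m and z of jar_white in the frame of tray_green between 0.001 and 0.009 m and x of awl in the frame of tray_blue between -0.027 and 0.027 m and y of awl in the frame of tray_blue between 0.027 and 0.057 m and z of awl in the frame of tray_blue between 0.001 and 0.009 m and angle between the x axis of awl and the x axis of tray_blue, either way round below 0.26 rad and x of brush in the frame of tray_green between -0.018 and 0.018 m and y of brush in the frame of tray_green between 0.027 and 0.057 m and z of brush in the frame of tray_green between 0.001 and 0.009 m and angle between the x axis of brush and the x axis of tray_green, either way round below 0.26 rad and distance of each of spool_cream, jar_black, weight from where it was at the start of the episode below 0.03 m); the robot touches nothing.
It fails at once if the cream spool is moved by more than 30 mm or knocked over (distance of spool_cream from where it was at the start of the episode above 0.03 m or angle between spool_cream's own z axis and vertical above 0.5 rad).
It fails at once if the black-lidded jar is moved by more than 30 mm or knocked over (distance of jar_black from where it was at the start of the episode above 0.03 m or angle between jar_black's own z axis and vertical above 0.5 rad).
It fails at once if the brass weight is moved by more than 30 mm or knocked over (distance of weight from where it was at the start of the episode above 0.03 m or angle between weight's own z axis and vertical above 0.5 rad).
It also fails if it takes over 136 s, if anything falls off the work surface, if the arm or the gripper's body presses on something with over 40 N, if the wrist force passes 120 N, or if a joint passes its speed limit or range.

## Robot

A 7-joint arm with a two-finger parallel gripper is mounted at the origin on the work surface. World frame = base frame: x ahead of the robot, y to its left, z up, the work surface at z = 0. Lengths are in mm, angles in rad, forces in N, time in s.
With the tool pointing down it reaches from about 400 to 925 mm from the base axis. Payload 5.6 kg.
Tool frame: the origin (TCP) lies at the very end of the fingers, on their centre line; the grasp point (between the pads) lies arm.pinch_z behind it (arm.pinch_z is the distance from the TCP to the grasp point, in mm); z points along the fingers, y is the direction in which the jaws open and shut (so a half turn about z gives the same grasp; the last joint's range is limited). The gripper opens to 85 mm and grips with 20 to 120 N. Pads are 22 mm wide; open, the fingers measure 114 mm over their backs; the gripper's body (76 mm by 85 mm) begins 54 mm behind the grasp point. The pads swing forward as they close: fully open they stand 13 mm farther back than shut.
Start: joints at [1.278, 0.468, -0.012, 1.603, 0.006, 1.071, -0.056], TCP at [160.644, -629.844, 205.29] pointing down, gripper open.
Joint ranges: [-2.53, 2.53], [-0.31, 2.02], [-1.57, 1.55], [0.28, 2.44], [-1.29, 4.43], [0.15, 1.84], [-2.92, 2.92]. Speed limits (rad/s): [2.57, 2.57, 3.14, 3.14, 3.14, 3.14, 3.14].

## Interface

Orientations are given as a unit quaternion [x, y, z, w].
In Python, from cell import arm, vision, order gives the robot as it stands.
- The arm moves only by the tool send_rows, never from a script. Its argument "targets" is a list of rows, each a list of 3 entries, a list of its own where there are three numbers: the shift along the tool's x, y, z in m, then the turn, a rotation vector about the tool's x, y, z in degrees, then the opening, from 0 (shut) to 1 (fully open). A call has 1 to 8 rows; each row is the pose to reach, as a shift and turn from the pose commanded when the call began, along the tool's axes at that moment; what a row does not reach only later rows make up. A row lasts 1/8 s, in which the tool goes at most 62.5 mm and 10.7 degrees, less where a joint would pass 70% of its speed; a pose out of reach is approached as far as the arm can. A call with a gripper value outside its range is refused whole. The fingers move at their own pace and stop on an object; the grip force is fixed at half the most. Time passes only in rows, so rows that repeat a pose let the fingers close. It gives the time, the measured TCP pose, the force and the opening at its end, in the units of the state.
- arm.get_obs(): the state, without advancing time (a new reading comes with each control period).
- vision.snapshot(name): name is "scene" or "top"; returns (picture, depth): 384x512x3 uint8, blue, green, red; 384x512 float32, mm along the optical axis (not along the pixel's ray), 0 where there is no reading.
- vision.camera_model(name): a dict with "camera_matrix" (3x3 intrinsics, pixels), "dist" ([k1, k2, p1, p2, k3] as OpenCV has them; the pictures are not rectified), "world_to_cam" (4x4, takes a point from world to camera coordinates). Camera axes: x right, y down, z forward; pixel columns grow to the right and rows downward; lengths in mm; the calibration is good to about 2 mm. A picture is of the moment at which its call begins. camera_model takes no time and is no camera call.
- order.finish_job(): hands the job in, once; it reports no verdict.
The state is a dict: "time_s": time; "q": joint angles; "qd": joint speeds; "joint_efforts": joint torques, N m; "ee_pos": TCP position; "tcp_rot": TCP orientation; "wrist_force": force on the tool from outside, world axes, zero at the start; "moment": the same for the moment, N m; "grip_width": opening from 0.0 (shut) to 1.0 (fully open).
Only numpy, scipy, OpenCV 4.12 (cv2) and the standard library are available. Lean on these libraries where they do the work, as an engineer would, in place of code of your own. Each camera call takes 0.05 s, during which the arm holds its last target.

## Working session

There is one attempt and no reset: what is moved stays moved. The work goes in short steps, Python scripts to look and compute and a tool call to move; the robot and the scene stay as the last step left them, time stands still between calls to the robot, and variables do not carry over. Pictures are saved under pics/ and viewed, and the job is handed in when it is done.

Besides the shell and the picture viewer there is one more tool, called after ">>>" in YAML: its name, and indented under it one key for each argument. send_rows: Moves the arm, as the interface text tells. Its arguments: {"type":"object","properties":{"targets":{"type":"array"}},"required":["targets"]}

```bash
ls; mkdir -p pics
python3 - <<'E'
from cell import arm, vision, order
import cv2
print(arm.get_obs(), arm.pinch_z)
for n in("scene","top"):
    p,d=vision.snapshot(n); cv2.imwrite(f"pics/{n}0.png",p); 
    import numpy as np; np.save(f"{n}_d0.npy",d); np.save(f"{n}_p0.npy",p)
    print(vision.camera_model(n))
E
```

```text
pics
{'time_s': 0.0, 'q': array([ 1.27799671,  0.46839751, -0.01160237,  1.60364261,  0.00598836,
        1.07142752, -0.05630536]), 'qd': array([ 2.16180995e-04,  1.20573144e-04,  8.84009582e-04, -9.30893854e-04,
       -6.17699562e-04,  9.05968236e-05, -3.15910658e-04]), 'joint_efforts': array([ 4.25021344e-04, -5.32385802e+01,  2.14183959e-02, -2.51304406e+01,
        1.14474088e-02,  7.69968523e-03,  3.77553519e-06]), 'ee_pos': array([ 160.46405861, -629.23613244,  204.31733198]), 'tcp_rot': array([ 9.92214418e-01,  1.24537956e-01, -1.72643817e-04, -9.03866528e-04]), 'wrist_force': array([ 0.38470492, -0.05739923, -0.24332603]), 'moment': array([0.02055034, 0.02710434, 0.01606072]), 'grip_width': 1.0025110382615583} 18.700000000000003
{'camera_matrix': array([[459.83020197,   0.        , 258.74546102],
       [  0.        , 459.83020197, 191.79835345],
       [  0.        ,   0.        ,   1.        ]]), 'dist': array([-0.0029061,  0.       ,  0.       ,  0.       ,  0.       ]), 'world_to_cam': array([[ 8.10235885e-01,  5.86059190e-01,  7.24133957e-03,
        -4.47034912e+02],

[... 169 characters left out ...]

       [ 0.00000000e+00,  0.00000000e+00,  0.00000000e+00,
         1.00000000e+00]])}
{'camera_matrix': array([[445.67899568,   0.        , 256.77043652],
       [  0.        , 445.67899568, 186.10178042],
       [  0.        ,   0.        ,   1.        ]]), 'dist': array([-0.01649892,  0.        ,  0.        ,  0.        ,  0.        ]), 'world_to_cam': array([[-1.32901918e-02, -9.99839895e-01, -1.19814368e-02,
         4.50350702e+00],
       [-9.97465441e-01,  1.40943812e-02, -6.97426838e-02,
         5.47611701e+02],
       [ 6.99003886e-02,  1.10241755e-02, -9.97493059e-01,
         9.53050467e+02],
       [ 0.00000000e+00,  0.00000000e+00,  0.00000000e+00,
         1.00000000e+00]])}
```

View pics/top0.png

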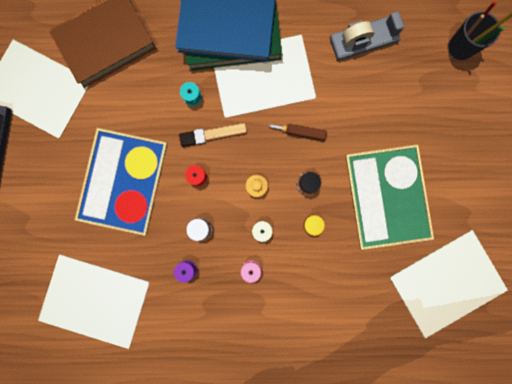

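View pics/scene0.png

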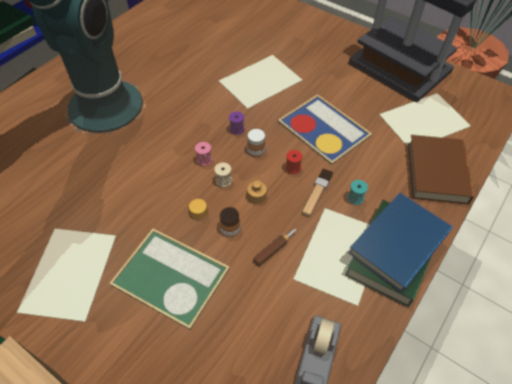

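```bash
cat > h.py <<'E'
import numpy as np, cv2
from cell import arm, vision, order
from scipy.spatial.transform import Rotation as R
def pix2w(name,pts,z):
    m=vision.camera_model(name);K=m["camera_matrix"];T=m["world_to_cam"]
    pts=np.asarray(pts,float).reshape(-1,1,2)
    n=cv2.undistortPoints(pts,K,np.array(m["dist"]))[:,0]
    r=np.c_[n,np.ones(len(n))]@T[:3,:3]; c=-T[:3,:3].T@T[:3,3]
    s=(z-c[2])/r[:,2]; return c+s[:,None]*r
def w2pix(name,P):
    m=vision.camera_model(name);T=m["world_to_cam"]
    p,_=cv2.projectPoints(np.asarray(P,float).reshape(-1,1,3),cv2.Rodrigues(T[:3,:3])[0],T[:3,3],m["camera_matrix"],np.array(m["dist"]))
    return p[:,0]
def cloud(name,d):
    m=vision.camera_model(name);K=m["camera_matrix"];T=m["world_to_cam"]
    v,u=np.mgrid[:384,:512]; n=cv2.undistortPoints(np.stack([u.ravel(),v.ravel()],1).astype(float).reshape(-1,1,2),K,np.array(m["dist"]))[:,0]
    P=np.c_[n,np.ones(len(n))]*d.reshape(-1,1)
    return ((P-T[:3,3])@T[:3,:3]).reshape(384,512,3)
def go(x,y,z,yaw):
    """print shift (m) & turn for TCP target (mm), tool down, yaw: angle of tool x in world, deg. from measured pose"""
    o=arm.get_obs(); Rc=R.from_quat(o["tcp_rot"]); 
    sh=Rc.inv().apply(np.array([x,y,z])-o["ee_pos"])/1000
    Rt=R.from_euler("z",yaw,degrees=True)*R.from_euler("x",180,degrees=True)
    print("shift",sh.round(4),"turn",(Rc.inv()*Rt).as_rotvec(degrees=True).round(1),"|",o["ee_pos"].round(1),"yaw",np.degrees(np.arctan2(*Rc.as_matrix()[[1,0],0])).round(1),"grip",round(o["grip_width"],2))
E
python3 - <<'E'
from h import *
p=np.load("top_p0.npy");d=np.load("top_d0.npy");C=cloud("top",d)
ps=np.load("scene_p0.npy");ds=np.load("scene_d0.npy");Cs=cloud("scene",ds)
for n,u,v,h in [("red",196,175,50),("wax",314,225,30),("jarw",198,229,60),("cream",262,231,50),("jarb",310,183,60),("weight",257,185,55),("purple",185,271,50),("pink",251,272,50),("teal",190,92,50)]:
    P=C[v-25:v+26,u-25:u+26].reshape(-1,3); P=P[np.isfinite(P).all(1)&(abs(P[:,2]-h)<8)]
    g=pix2w("top",[[u,v]],h)[0]
    P=P[np.hypot(*(P[:,:2]-g[:2]).T)<35]
    c=P[:,:2]; e=cv2.minEnclosingCircle(c.astype(np.float32))
    Q=Cs.reshape(-1,3); Q=Q[(abs(Q[:,2]-h)<6)&(np.hypot(Q[:,0]-g[0],Q[:,1]-g[1])<38)]
    e2=cv2.minEnclosingCircle(Q[:,:2].astype(np.float32))
    print(n,len(P),np.median(P[:,2]).round(1),c.mean(0).round(1),np.round(e[0],1),round(e[1],1),"pix",g[:2].round(1),"scene",len(Q),np.round(e2[0],1),round(e2[1],1))
for n,(a,b,c_,d_) in dict(blue=(65,120,175,245),green=(335,135,445,260),tools=(170,110,340,155)).items():
    s=6 if n!="tools" else 4.7
    cv2.imwrite(f"pics/c_{n}.png",cv2.resize(p[b:d_,a:c_],None,fx=4.7,fy=4.7,interpolation=cv2.INTER_CUBIC))
E
```

```text
red 292 49.7 [570.9 129.4] [570.9 129.4] 20.7 pix [570.9 125.2] scene 178 [571.5 125.3] 21.2
wax 326 29.3 [ 460.8 -124.1] [ 461.2 -124.8] 21.9 pix [ 461.6 -124.6] scene 227 [ 461.4 -129.1] 22.2
jarw 363 59.4 [455.4 122.3] [455.3 122.5] 22.4 pix [457.1 120. ] scene 192 [456.  118.7] 23.4
cream 307 49.2 [449.9 -12. ] [449.8 -12. ] 20.8 pix [450.9 -13.1] scene 182 [449.2 -15.7] 22.5
jarb 354 59.4 [ 551.3 -114.6] [ 551.2 -115. ] 22.2 pix [ 549.7 -114.7] scene 277 [ 551.5 -118.5] 23.5
weight 83 53.0 [547.1  -1.2] [547.6  -1.1] 10.9 pix [547.4  -3.9] scene 61 [547.7  -4.6] 11.5
purple 300 49.3 [367.8 152.7] [367.4 153. ] 20.6 pix [369.7 149. ] scene 147 [367.3 150.6] 23.0
pink 314 49.4 [365.2  12.9] [365.   12.9] 21.0 pix [366.1  11.1] scene 166 [364.5   8.9] 21.7
teal 294 49.9 [751.5 140.2] [752.2 140.4] 21.0 pix [750.3 137.5] scene 196 [750.8 137.9] 21.8
```

View pics/c_blue.png

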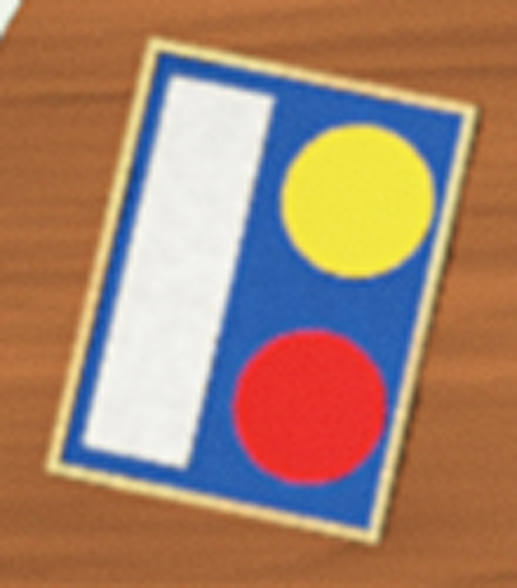

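View pics/c_green.png

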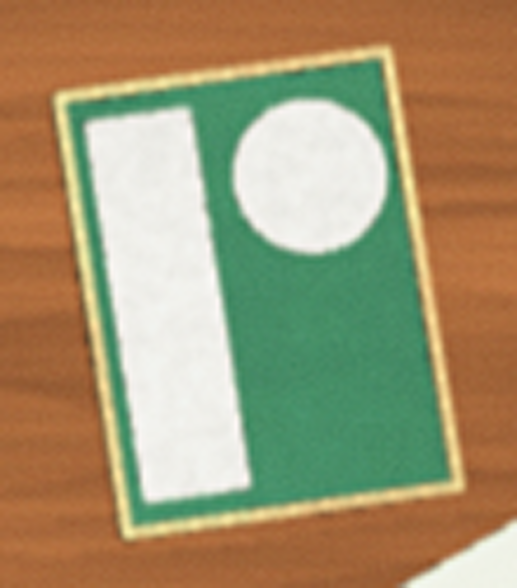

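View pics/c_tools.png

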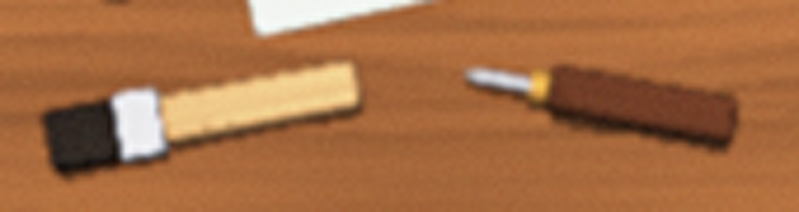

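```bash
cat > marks.py <<'E'
from h import *
def tray(name,img):
    """fit pose x,y,yaw from reprojecting marks; returns dict"""
    hsv=cv2.cvtColor(img,cv2.COLOR_BGR2HSV)
    return hsv
E
python3 - <<'E'
from h import *
def blob(m,seed):
    n,l=cv2.connectedComponents(m.astype(np.uint8),connectivity=4)
    k=l[seed[1],seed[0]]; 
    if k==0: return None
    ys,xs=np.nonzero(l==k); return np.stack([xs,ys],1).astype(float)
seeds={"top":dict(bred=(131,207),byel=(141,163),bstrip=(102,178),gdisc=(401,172),gstrip=(371,200)),
"scene":dict(bred=(303,123),byel=(328,144),bstrip=(336,121),gdisc=(180,299),gstrip=(188,262))}
for n in("top","scene"):
    p=np.load(n+"_p0.npy");
    res={}
    for k,s in seeds[n].items():
        c=np.median(p[s[1]-2:s[1]+3,s[0]-2:s[0]+3].reshape(-1,3),0)
        m=np.abs(p.astype(float)-c).max(2)<60
        b=blob(m,s); W=pix2w(n,b,5); res[k]=W[:,:2].mean(0)
        r=cv2.minAreaRect(W[:,:2].astype(np.float32)); print(n,k,len(b),W[:,:2].mean(0).round(1),np.round(r[1],1),round(r[2],1))
    v=res["byel"]-res["bred"]; print("blue yaw",np.degrees(np.arctan2(v[1],v[0])),np.hypot(*v))
    yb=np.arctan2(v[1],v[0]); Rb=lambda a:np.array([[np.cos(a),-np.sin(a)],[np.sin(a),np.cos(a)]])
    mid=(res["byel"]+res["bred"])/2; print(" strip from mid",Rb(yb).T@(res["bstrip"]-mid),"(0,76)", "origin",mid+Rb(yb)@[0,34])
    v=res["gdisc"]-res["gstrip"]; yg=np.arctan2(v[1],v[0])-np.arctan2(-76,50); print("green yaw",np.degrees(yg),np.hypot(*v),"exp",np.hypot(76,50))
crop=lambda a:np.array(a)/4.7+np.array([170,110])-0.4
for n,a,z in[("awl tip",(466,74),5),("awl end",(737,122),12),("brush head",(50,140),10),("brush end",(358,85),10)]:
    print(n,pix2w("top",[crop(a)],z).round(1))
p=np.load("scene_p0.npy"); cv2.imwrite("pics/s_tools.png",cv2.resize(p[160:275,240:350],None,fx=5,fy=5,interpolation=cv2.INTER_CUBIC))
E
```

```text
top bred 792 [508.1 277.6] [69.3 66.5] 89.3
top byel 805 [605.4 255.6] [69.8 69.6] 89.2
top bstrip 1799 [573.1 340.8] [ 50.6 179.8] 77.1
top gdisc 829 [ 575.6 -321.5] [68.6 71.4] 88.1
top gstrip 1860 [ 515.7 -252.4] [180.5  50.2] 7.3
blue yaw -12.781784127059698 99.78846038640431
 strip from mid [-0.42857584 75.96800822] (0,76) origin [564.28258872 299.75864898]
green yaw 7.599648584312874 91.4351997648308 exp 90.97252332435328
scene bred 383 [506.2 276. ] [71.7 70.8] 36.3
scene byel 400 [603.5 254.3] [69.7 66.1] 36.2
scene bstrip 791 [573.9 339.2] [ 49.6 180. ] 77.3
scene gdisc 823 [ 575.1 -323.5] [69.3 71.6] 40.4
scene gstrip 1580 [ 517.4 -254.2] [180.6  50.9] 7.3
blue yaw -12.57166993529376 99.74140141944589
 strip from mid [ 2.41998318 76.44553787] (0,76) origin [562.26403781 298.31235124]
green yaw 6.438631903361293 90.18416646359275 exp 90.97252332435328
awl tip [[684.3 -31.4   5. ]]
awl end [[ 658.  -158.5   12. ]]
brush head [[654.8 165.9  10. ]]
brush end [[678.8  19.8  10. ]]
```

View pics/s_tools.png

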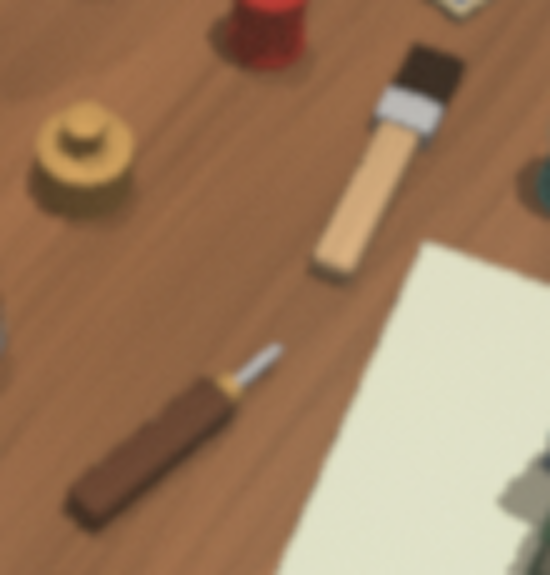

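Run:
```python
from h import *
go(667,-116,120,78.3)
```

```text
shift [ 0.6177 -0.3721  0.0849] turn [ -0.1  -0.  -64. ] | [ 160.5 -629.3  204.4] yaw 14.3 grip 1.0
```

>>> send_rows:
  targets:
    - [[0.6177, -0.3721, 0.085], [0, 0, -64], 0.6]
    - [[0.6177, -0.3721, 0.085], [0, 0, -64], 0.6]
    - [[0.6177, -0.3721, 0.085], [0, 0, -64], 0.6]
    - [[0.6177, -0.3721, 0.085], [0, 0, -64], 0.6]
    - [[0.6177, -0.3721, 0.085], [0, 0, -64], 0.6]
    - [[0.6177, -0.3721, 0.085], [0, 0, -64], 0.6]
    - [[0.6177, -0.3721, 0.085], [0, 0, -64], 0.6]
    - [[0.6177, -0.3721, 0.085], [0, 0, -64], 0.6]

```text
time_s: 1.1
ee_pos: [510.3, -275.1, 146.3]
tcp_rot: [0.776, 0.631, -0.0, -0.0]
wrist_force: [0.1, -0.4, 0.5]
grip_width: 0.599
```

Run:
```python
from h import *
go(667,-116,40,78.3)
```

```text
shift [0.1877 0.1211 0.1062] turn [-0.  0. -0.] | [ 510.3 -275.1  146.3] yaw 78.3 grip 0.6
```

>>> send_rows:
  targets:
    - [[0.187, 0.121, 0.05], [0, 0, 0], 0.6]
    - [[0.187, 0.121, 0.05], [0, 0, 0], 0.6]
    - [[0.187, 0.121, 0.05], [0, 0, 0], 0.6]
    - [[0.187, 0.121, 0.08], [0, 0, 0], 0.6]
    - [[0.187, 0.121, 0.08], [0, 0, 0], 0.6]
    - [[0.187, 0.121, 0.08], [0, 0, 0], 0.6]

```text
time_s: 1.85
ee_pos: [665.4, -118.7, 66.3]
tcp_rot: [0.776, 0.631, -0.001, -0.0]
wrist_force: [-0.8, -0.3, -0.2]
grip_width: 0.599
```

Run:
```python
from h import *
go(667,-116,4,78.3)
p,d=vision.snapshot("top"); cv2.imwrite("pics/t1.png",p[100:260,200:420].repeat(3,0).repeat(3,1))
p,d=vision.snapshot("scene"); cv2.imwrite("pics/s1.png",p[130:330,150:400].repeat(3,0).repeat(3,1))
```

```text
shift [0.003  0.0011 0.0623] turn [-0.1  0.1 -0. ] | [ 665.4 -118.7   66.3] yaw 78.3 grip 0.6
```

View pics/s1.png

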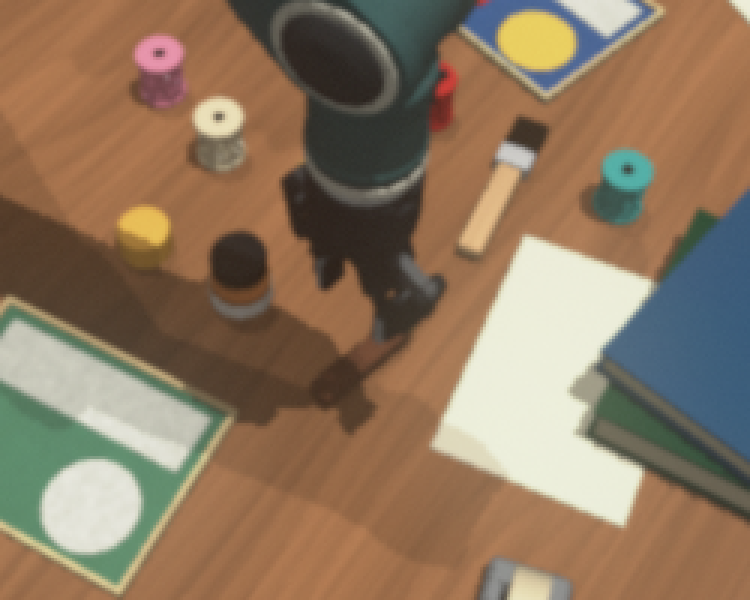

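Scene view: fingers (about (385,300)) straddle the awl handle at (360,365). Descending and closing.

>>> send_rows:
  targets:
    - [[0.003, 0.001, 0.04], [0, 0, 0], 0.6]
    - [[0.003, 0.001, 0.061], [0, 0, 0], 0.6]
    - [[0.003, 0.001, 0.061], [0, 0, 0], 0.6]
    - [[0.003, 0.001, 0.061], [0, 0, 0], 0.0]
    - [[0.003, 0.001, 0.061], [0, 0, 0], 0.0]
    - [[0.003, 0.001, 0.061], [0, 0, 0], 0.0]
    - [[0.003, 0.001, 0.061], [0, 0, 0], 0.0]

```text
time_s: 2.82
ee_pos: [667.7, -115.1, 6.2]
tcp_rot: [0.775, 0.631, 0.0, 0.0]
wrist_force: [0.7, 0.4, -0.6]
grip_width: 0.002
```

>>> send_rows:
  targets:
    - [[0, 0, -0.03], [0, 0, 0], 0.0]
    - [[0, 0, -0.09], [0, 0, 0], 0.0]
    - [[0, 0, -0.11], [0, 0, 0], 0.0]
    - [[0, 0, -0.11], [0, 0, 0], 0.0]

```text
time_s: 3.32
ee_pos: [668.5, -115.3, 117.5]
tcp_rot: [0.775, 0.631, 0.001, 0.001]
wrist_force: [0.3, 0.7, -0.3]
grip_width: 0.0
```

Run:
```python
from h import *
p,d=vision.snapshot("scene"); cv2.imwrite("pics/s2.png",p[130:330,150:400].repeat(3,0).repeat(3,1))
a=np.radians(167.3); c=np.array([573.5,340]); g=c-20*np.array([np.cos(a),np.sin(a)]); print(g)
go(*g,110,167.3)
```

```text
[593.01069088 335.60307591]
shift [ 0.4265 -0.164   0.0053] turn [ -0.   0. -89.] | [ 667.1 -115.3  115.4] yaw 78.3 grip -0.0
```

View pics/s2.png

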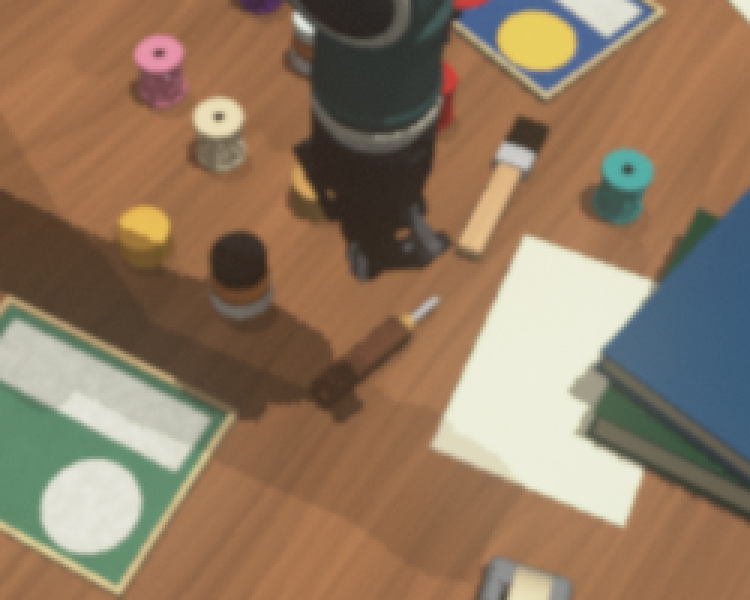

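Run:
```python
from h import *
o=arm.get_obs(); print(o["ee_pos"],o["grip_width"])
for n in("scene","top"):
    p,d=vision.snapshot(n); 
    u=w2pix(n,[o["ee_pos"]])[0]; print(n,u)
    u=u.astype(int); x0,y0=u[0]-60,u[1]-60
    q=cv2.resize(p[y0:y0+110,x0:x0+120],None,fx=5,fy=5,interpolation=cv2.INTER_CUBIC); cv2.circle(q,(300,300),4,(0,255,0),1)
    cv2.imwrite(f"pics/{n}3.png",q)
```

```text
[ 667.09991083 -115.28143609  115.44067892] -0.000990306107691041
scene [271.37327204 226.42305453]
top [311.99827247 121.81907493]
```

View pics/scene3.png

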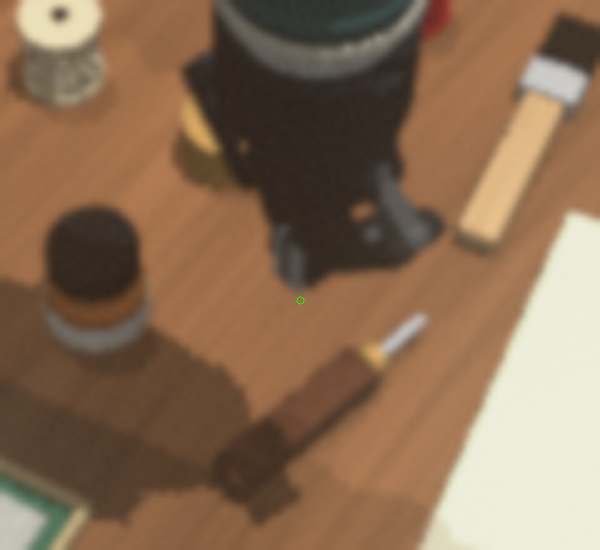

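View pics/top3.png

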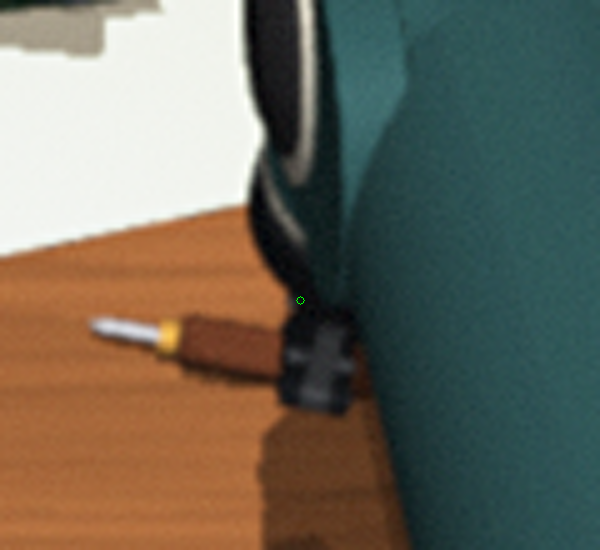

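Run:
```python
from h import *
o=arm.get_obs(); Rc=R.from_quat(o["tcp_rot"])
for n in("scene","top"):
    p,d=vision.snapshot(n); C=cloud(n,d).reshape(-1,3)
    T=Rc.inv().apply(C-o["ee_pos"]); m=(abs(T[:,0])<60)&(abs(T[:,1])<80)&(T[:,2]>-110)&(T[:,2]<30)
    T=T[m]; print(n,len(T))
    for z in range(-110,30,10):
        s=T[(T[:,2]>=z)&(T[:,2]<z+10)]
        if len(s): print(z,len(s),s.min(0).round(0)[:2],s.max(0).round(0)[:2], np.percentile(s[:,1],[10,50,90]).round(0))
```

```text
scene 433
-110 83 [-20. -56.] [-10.  54.] [-47.  -6.  43.]
-100 91 [-20. -47.] [-1. 48.] [-36.   7.  39.]
-90 101 [-16. -38.] [ 8. 41.] [-30.  16.  30.]
-80 59 [-17. -32.] [ 9. 30.] [-22.   5.  23.]
-70 19 [-15.  -7.] [-8. 14.] [-4.  3. 12.]
-60 28 [-14. -14.] [-5. 15.] [-7.  4. 13.]
-50 30 [-15. -13.] [-3. 14.] [-6.  6. 12.]
-40 21 [-14. -15.] [ 1. 13.] [-6.  3. 11.]
-30 1 [-7.  6.] [-7.  6.] [6. 6. 6.]
top 43
-110 3 [ 10. -45.] [ 12. -38.] [-44. -42. -38.]
-100 20 [-10. -51.] [ 16. -17.] [-40. -36. -32.]
-90 9 [  8. -33.] [ 12. -22.] [-31. -27. -23.]
-80 5 [ 10. -30.] [ 13. -15.] [-29. -26. -18.]
-60 2 [  7. -15.] [  8. -13.] [-14. -14. -13.]
-50 1 [11. -7.] [11. -7.] [-7. -7. -7.]
-40 3 [ 8. -7.] [10. -7.] [-7. -7. -7.]
```

```bash
cat >> h.py <<'E'
def tips():
    o=arm.get_obs(); Rc=R.from_quat(o["tcp_rot"])
    p,d=vision.snapshot("scene"); C=cloud("scene",d).reshape(-1,3)
    T=Rc.inv().apply(C-o["ee_pos"]); m=(abs(T[:,0])<25)&(abs(T[:,1])<60)&(T[:,2]>-75)&(C[:,2]>25)
    T=T[m]; print(len(T),"lowest tool z",np.sort(T[:,2])[-8:].round(1)); return T
E
python3 - <<'E'
from h import *
T=tips()
for z in range(-75,-20,5):
    s=T[(T[:,2]>=z)&(T[:,2]<z+5)]
    if len(s): print(z,len(s),s.mean(0).round(1),s[:,1].min().round(1),s[:,1].max().round(1))
go(667,-116,40,78.3)
E
```

```text
121 lowest tool z [-31.7 -31.4 -30.9 -30.3 -30.  -28.2  87.5  87.8]
-75 16 [-13.6   2.2 -72.7] -26.8 15.2
-70 9 [-12.9  -3.2 -67.2] -13.0 10.6
-65 11 [-11.6   3.4 -62.2] -7.3 13.8
-60 9 [-10.8   5.  -58.1] -6.2 13.1
-55 17 [-10.8   3.  -52.8] -14.4 13.8
-50 16 [-10.1   2.5 -47.9] -13.9 13.7
-45 17 [ -9.3   4.1 -42.5] -14.7 13.4
-40 14 [-10.6   3.4 -37.8] -13.1 12.2
-35 8 [-11.4   1.9 -32.3] -6.5 10.4
-30 2 [ -8.6   6.2 -29.1] 5.9 6.4
shift [-0.0008  0.0011  0.0738] turn [-0.2  0.   0. ] | [ 666.4 -115.   113.8] yaw 78.3 grip -0.0
```

>>> send_rows:
  targets:
    - [[0, 0, 0.03], [0, 0, 0], 0.6]
    - [[0, 0, 0.074], [0, 0, 0], 0.6]
    - [[0, 0, 0.074], [0, 0, 0], 0.6]
    - [[0, 0, 0.09], [0, 0, 0], 0.6]
    - [[0, 0, 0.105], [0, 0, 0], 0.6]
    - [[0, 0, 0.12], [0, 0, 0], 0.6]
    - [[0, 0, 0.12], [0, 0, 0], 0.6]
    - [[0, 0, 0.12], [0, 0, 0], 0.6]

```text
time_s: 4.62
ee_pos: [667.8, -115.1, -4.0]
tcp_rot: [0.775, 0.631, 0.0, 0.0]
wrist_force: [0.3, 0.8, -1.0]
grip_width: 0.603
```

Run:
```python
from h import *
o=arm.get_obs(); print(o["ee_pos"],o["wrist_force"])
p,d=vision.snapshot("scene"); cv2.imwrite("pics/s4.png",cv2.resize(p[180:280,220:340],None,fx=5,fy=5,interpolation=cv2.INTER_CUBIC))
```

```text
[ 667.78622886 -115.0806963    -3.96884603] [ 0.34382351  0.83236886 -1.01115859]
```

View pics/s4.png

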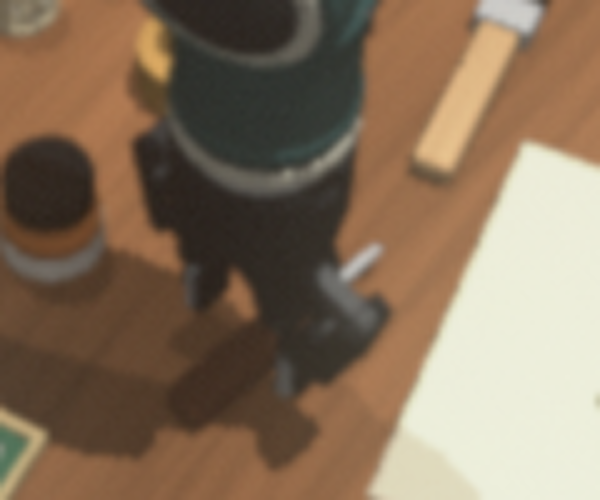

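Scene view confirms: reported TCP is below the desk (−4) yet the fingertips are still clear of it, so real finger ends sit ~29 mm behind the reported TCP. Lowering further in small steps.

>>> send_rows:
  targets:
    - [[0, 0, 0.006], [0, 0, 0], 0.6]
    - [[0, 0, 0.012], [0, 0, 0], 0.6]
    - [[0, 0, 0.018], [0, 0, 0], 0.6]
    - [[0, 0, 0.018], [0, 0, 0], 0.6]

```text
time_s: 5.18
ee_pos: [666.8, -115.0, -23.2]
tcp_rot: [0.775, 0.631, -0.001, -0.001]
wrist_force: [0.2, -0.6, 0.1]
grip_width: 0.599
```

>>> send_rows:
  targets:
    - [[0, 0, 0], [0, 0, 0], 0.0]
    - [[0, 0, 0], [0, 0, 0], 0.0]
    - [[0, 0, 0], [0, 0, 0], 0.0]
    - [[0, 0, 0], [0, 0, 0], 0.0]

```text
time_s: 5.68
ee_pos: [667.8, -115.2, -21.8]
tcp_rot: [0.775, 0.631, 0.0, 0.0]
wrist_force: [-0.1, -0.9, 3.0]
grip_width: 0.247
```

>>> send_rows:
  targets:
    - [[0, 0, -0.03], [0, 0, 0], 0.0]
    - [[0, 0, -0.08], [0, 0, 0], 0.0]
    - [[0, 0, -0.12], [0, 0, 0], 0.0]
    - [[0, 0, -0.12], [0, 0, 0], 0.0]

```text
time_s: 6.18
ee_pos: [669.9, -115.3, 101.6]
tcp_rot: [0.775, 0.631, 0.002, 0.003]
wrist_force: [0.3, -0.4, -1.2]
grip_width: 0.244
```

Run:
```python
from h import *
go(593,335.6,98,167.3)
p,d=vision.snapshot("scene"); cv2.imwrite("pics/s5.png",cv2.resize(p[180:280,220:340],None,fx=5,fy=5,interpolation=cv2.INTER_CUBIC))
```

```text
shift [ 0.4259 -0.1668  0.0026] turn [  0.3   0.3 -89. ] | [ 669.9 -115.3  101.6] yaw 78.3 grip 0.24
```

View pics/s5.png

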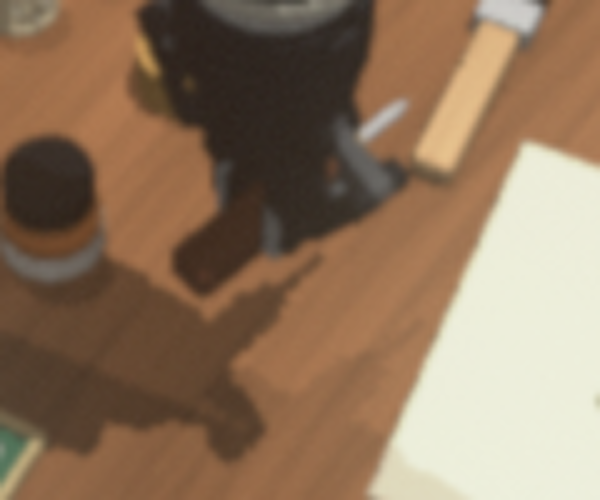

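Awl held level in the jaws ((230,240) handle end, point at (395,110)). Carry to blue strip.

>>> send_rows:
  targets:
    - [[0.05, -0.02, 0], [0, 0, -10], 0.0]
    - [[0.1, -0.039, 0], [0, 0, -20], 0.0]
    - [[0.15, -0.059, 0], [0, 0, -30], 0.0]
    - [[0.2, -0.078, 0], [0, 0, -40], 0.0]
    - [[0.25, -0.098, 0], [0, 0, -50], 0.0]
    - [[0.3, -0.117, 0], [0, 0, -60], 0.0]
    - [[0.35, -0.137, 0], [0, 0, -70], 0.0]
    - [[0.39, -0.153, 0], [0, 0, -79], 0.0]

```text
time_s: 7.22
ee_pos: [594.5, 299.7, 95.5]
tcp_rot: [0.193, 0.981, -0.001, -0.002]
wrist_force: [-0.3, 0.2, -1.1]
grip_width: 0.241
```

Run:
```python
from h import *
go(593,335.6,40,167.3)
```

```text
shift [0.0148 0.0328 0.0555] turn [-0.1 -0.2 -9.6] | [594.5 299.7  95.5] yaw 157.7 grip 0.24
```

>>> send_rows:
  targets:
    - [[0.015, 0.033, 0.02], [0, 0, -9.6], 0.0]
    - [[0.015, 0.033, 0.055], [0, 0, -9.6], 0.0]
    - [[0.015, 0.033, 0.055], [0, 0, -9.6], 0.0]
    - [[0.015, 0.033, 0.055], [0, 0, -9.6], 0.0]

```text
time_s: 7.72
ee_pos: [595.6, 333.4, 42.5]
tcp_rot: [0.114, 0.993, -0.0, -0.0]
wrist_force: [0.4, 0.5, 0.2]
grip_width: 0.242
```

Run:
```python
from h import *
go(593,335.6,-16,167.3)
for n in("scene","top"):
    p,d=vision.snapshot(n); cv2.imwrite(f"pics/{n}6.png",cv2.resize(p[60:180,250:400] if n=="scene" else p[100:220,60:210],None,fx=4,fy=4,interpolation=cv2.INTER_CUBIC))
```

```text
shift [0.003  0.0015 0.0585] turn [-0.  -0.  -0.4] | [595.6 333.4  42.5] yaw 166.9 grip 0.24
```

View pics/scene6.png

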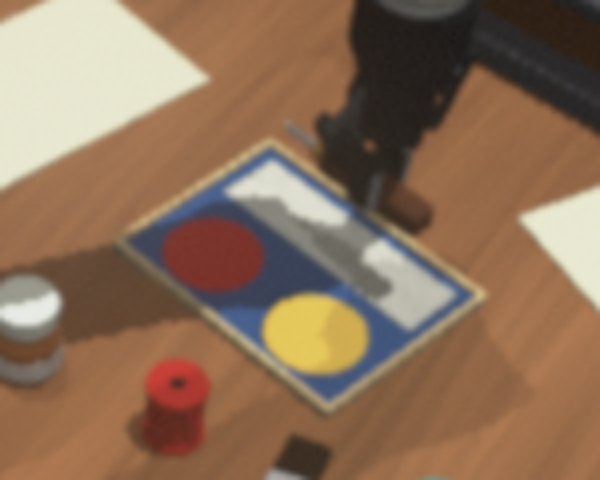

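View pics/top6.png

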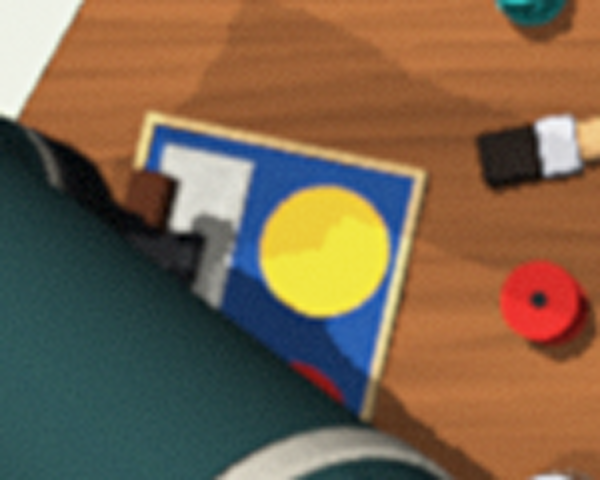

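Run:
```python
from h import *
print(pix2w("top",[[97.5,145]],80),pix2w("scene",[[250+412/4,60+215/4]],70),pix2w("scene",[[250+290/4,60+127/4]],75))
print(w2pix("top",[[637,326,75]]),w2pix("scene",[[637,326,70],[510,354,75]]))
```

```text
[[633.35891277 325.09654082  80.        ]] [[626.15564253 329.13493555  70.        ]] [[517.17854545 349.77727518  75.        ]]
[[ 97.97436892 143.66301434]] [[355.98843896 116.12091561]
 [321.08287319  89.8813987 ]]
```

>>> send_rows:
  targets:
    - [[0.002, 0.0015, 0.03], [0, 0, -0.4], 0.0]
    - [[0.002, 0.0015, 0.05], [0, 0, -0.4], 0.0]
    - [[0.002, 0.0015, 0.057], [0, 0, -0.4], 0.0]
    - [[0.002, 0.0015, 0.058], [0, 0, -0.4], 0.0]
    - [[0.002, 0.0015, 0.058], [0, 0, -0.4], 0.0]

```text
time_s: 8.45
ee_pos: [594.5, 336.3, -14.4]
tcp_rot: [0.111, 0.994, 0.0, 0.0]
wrist_force: [0.6, 0.2, -0.7]
grip_width: 0.243
```

>>> send_rows:
  targets:
    - [[0, 0, 0], [0, 0, 0], 0.42]
    - [[0, 0, 0], [0, 0, 0], 0.42]
    - [[0, 0, 0], [0, 0, 0], 0.42]
    - [[0, 0, -0.03], [0, 0, 0], 0.42]
    - [[0, 0, -0.09], [0, 0, 0], 0.6]
    - [[0, 0, -0.12], [0, 0, 0], 0.6]
    - [[0, 0, -0.12], [0, 0, 0], 0.6]

```text
time_s: 9.32
ee_pos: [595.4, 337.2, 108.1]
tcp_rot: [0.111, 0.994, 0.002, 0.002]
wrist_force: [0.1, -0.3, 0.4]
grip_width: 0.6
```

Run:
```python
from h import *
go(667,91.5,90,99.3)
for n in("scene",):
    p,d=vision.snapshot(n); cv2.imwrite(f"pics/{n}7.png",cv2.resize(p[60:180,250:400] if n=="scene" else p[100:220,60:210],None,fx=4,fy=4,interpolation=cv2.INTER_CUBIC))
```

```text
shift [-0.1238 -0.2241  0.0178] turn [ 0.3  0.1 68. ] | [595.4 337.2 108.1] yaw 167.3 grip 0.6
```

View pics/scene7.png

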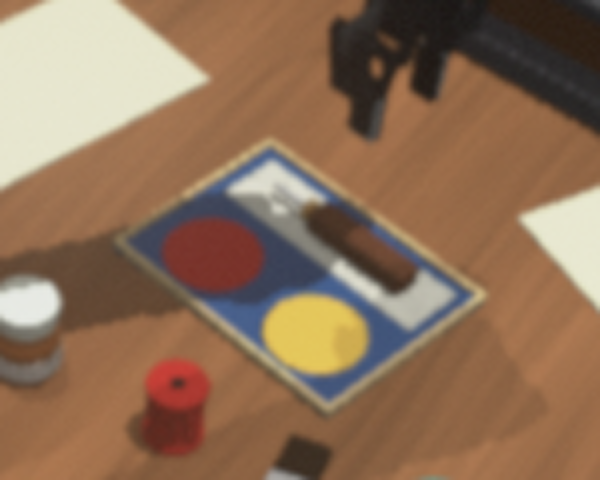

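Awl lies on the strip, handle end (410,275), point (275,190), well centred. Next, the brush.

>>> send_rows:
  targets:
    - [[-0.03, -0.055, 0], [0, 0, 10], 0.6]
    - [[-0.06, -0.11, 0], [0, 0, 20], 0.6]
    - [[-0.09, -0.165, 0.01], [0, 0, 30], 0.6]
    - [[-0.124, -0.224, 0.018], [0, 0, 40], 0.6]
    - [[-0.124, -0.224, 0.018], [0, 0, 50], 0.6]
    - [[-0.124, -0.224, 0.018], [0, 0, 60], 0.6]
    - [[-0.124, -0.224, 0.018], [0, 0, 68], 0.6]
    - [[-0.124, -0.224, 0.018], [0, 0, 68], 0.6]

```text
time_s: 10.38
ee_pos: [664.7, 89.9, 85.1]
tcp_rot: [0.647, 0.763, -0.001, -0.001]
wrist_force: [-0.1, -0.2, 0.9]
grip_width: 0.601
```

Run:
```python
from h import *
go(667,91.5,-23,99.3)
```

```text
shift [0.0013 0.0028 0.1081] turn [-0.2  0.   0.1] | [664.7  89.9  85.1] yaw 99.4 grip 0.6
```

>>> send_rows:
  targets:
    - [[0.001, 0.0015, 0.045], [0, 0, 0], 0.6]
    - [[0.001, 0.0015, 0.08], [0, 0, 0], 0.6]
    - [[0.001, 0.0015, 0.1], [0, 0, 0], 0.6]
    - [[0.001, 0.0015, 0.11], [0, 0, 0], 0.6]
    - [[0.001, 0.0015, 0.11], [0, 0, 0], 0.6]
    - [[0.001, 0.0015, 0.11], [0, 0, 0], 0.0]
    - [[0.001, 0.0015, 0.11], [0, 0, 0], 0.0]
    - [[0.001, 0.0015, 0.11], [0, 0, 0], 0.0]

```text
time_s: 11.38
ee_pos: [668.2, 91.6, -21.6]
tcp_rot: [0.647, 0.762, 0.001, 0.001]
wrist_force: [-1.8, -0.8, 6.5]
grip_width: 0.237
```

>>> send_rows:
  targets:
    - [[0, 0, 0], [0, 0, 0], 0.0]
    - [[0, 0, -0.03], [0, 0, 0], 0.0]
    - [[0, 0, -0.08], [0, 0, 0], 0.0]
    - [[0, 0, -0.12], [0, 0, 0], 0.0]
    - [[0, 0, -0.12], [0, 0, 0], 0.0]
    - [[0, 0, -0.12], [0, 0, 0], 0.0]

```text
time_s: 12.12
ee_pos: [666.3, 90.9, 96.0]
tcp_rot: [0.647, 0.762, -0.001, -0.0]
wrist_force: [-0.5, -0.9, -1.3]
grip_width: 0.236
```

Run:
```python
from h import *
go(516.5,-253.3,97,7.3)
p,d=vision.snapshot("scene"); cv2.imwrite("pics/s8.png",cv2.resize(p[130:250,240:390],None,fx=4,fy=4,interpolation=cv2.INTER_CUBIC))
```

```text
shift [-0.3155 -0.2035 -0.0006] turn [-0.   0.1 92. ] | [666.3  90.9  96. ] yaw 99.3 grip 0.24
```

View pics/s8.png

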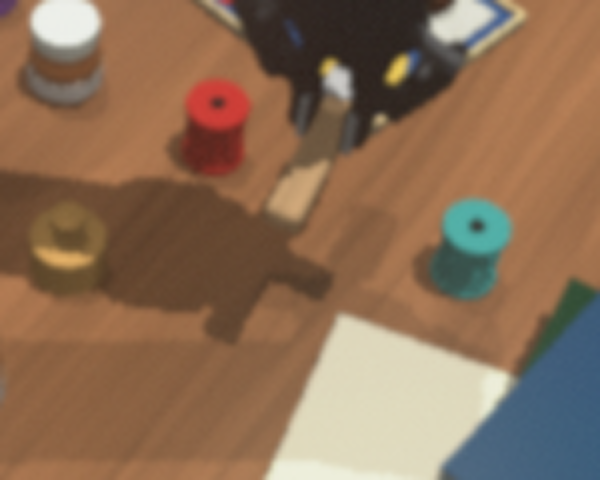

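Brush held firmly. Carry to the green strip.

>>> send_rows:
  targets:
    - [[-0.04, -0.026, 0], [0, 0, 10], 0.0]
    - [[-0.08, -0.052, 0], [0, 0, 20], 0.0]
    - [[-0.12, -0.078, 0], [0, 0, 31], 0.0]
    - [[-0.16, -0.104, 0], [0, 0, 41], 0.0]
    - [[-0.2, -0.13, 0], [0, 0, 51], 0.0]
    - [[-0.24, -0.156, 0], [0, 0, 61], 0.0]
    - [[-0.28, -0.18, 0], [0, 0, 72], 0.0]
    - [[-0.3155, -0.2035, 0], [0, 0, 82], 0.0]

```text
time_s: 13.18
ee_pos: [515.3, -254.3, 95.1]
tcp_rot: [0.989, 0.147, -0.001, -0.001]
wrist_force: [0.6, -0.0, -0.7]
grip_width: 0.238
```

Run:
```python
from h import *
go(516.5,-253.3,40,7.3)
```

```text
shift [ 0.0016 -0.0005  0.0551] turn [-0.1  0.1  9.6] | [ 515.3 -254.3   95.1] yaw 16.9 grip 0.24
```

>>> send_rows:
  targets:
    - [[0, 0, 0], [0, 0, 9.8], 0.0]
    - [[0, 0, 0.04], [0, 0, 9.8], 0.0]
    - [[0, 0, 0.055], [0, 0, 9.8], 0.0]
    - [[0, 0, 0.055], [0, 0, 9.8], 0.0]
    - [[0, 0, 0.055], [0, 0, 9.8], 0.0]

```text
time_s: 13.8
ee_pos: [517.8, -252.9, 42.3]
tcp_rot: [0.998, 0.066, 0.0, 0.0]
wrist_force: [-0.2, -0.1, -1.3]
grip_width: 0.236
```

Run:
```python
from h import *
go(516.5,-253.3,-16,7.3)
for n in("scene",):
    p,d=vision.snapshot(n); cv2.imwrite(f"pics/{n}9.png",cv2.resize(p[210:340,90:250],None,fx=4,fy=4,interpolation=cv2.INTER_CUBIC))
```

```text
shift [-0.0014  0.0002  0.0583] turn [ 0.  -0.   0.2] | [ 517.8 -252.9   42.3] yaw 7.5 grip 0.24
```

View pics/scene9.png

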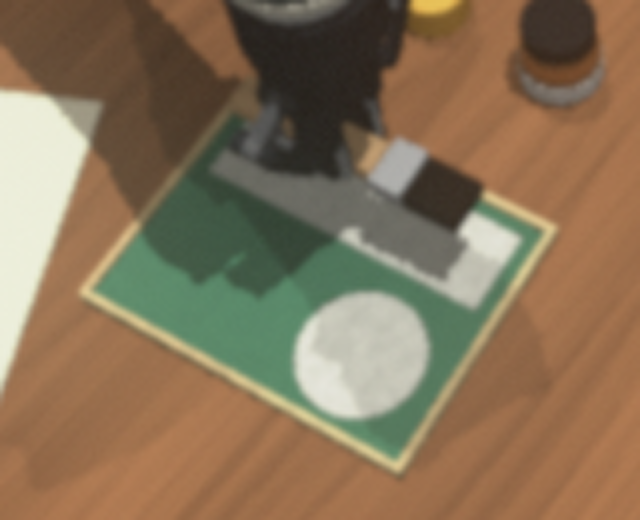

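>>> send_rows:
  targets:
    - [[-0.001, 0, 0.03], [0, 0, 0], 0.0]
    - [[-0.001, 0, 0.05], [0, 0, 0], 0.0]
    - [[-0.001, 0, 0.057], [0, 0, 0], 0.0]
    - [[-0.001, 0, 0.057], [0, 0, 0], 0.0]
    - [[-0.001, 0, 0.057], [0, 0, 0], 0.0]

```text
time_s: 14.48
ee_pos: [516.9, -253.2, -14.6]
tcp_rot: [0.998, 0.065, 0.001, 0.0]
wrist_force: [-0.1, 0.5, -0.4]
grip_width: 0.236
```

>>> send_rows:
  targets:
    - [[0, 0, 0], [0, 0, 0], 0.42]
    - [[0, 0, 0], [0, 0, 0], 0.42]
    - [[0, 0, 0], [0, 0, 0], 0.42]
    - [[0, 0, -0.03], [0, 0, 0], 0.42]
    - [[0, 0, -0.09], [0, 0, 0], 0.7]
    - [[0, 0, -0.12], [0, 0, 0], 0.7]
    - [[0, 0, -0.12], [0, 0, 0], 0.7]

```text
time_s: 15.35
ee_pos: [518.1, -253.8, 107.7]
tcp_rot: [0.998, 0.065, 0.003, 0.001]
wrist_force: [-0.7, -0.9, -0.1]
grip_width: 0.703
```

Run:
```python
from h import *
go(461,-126.5,90,80)
for n in("scene","top"):
    p,d=vision.snapshot(n); cv2.imwrite(f"pics/{n}10.png",cv2.resize(p[210:340,90:250] if n=="scene" else p[130:260,320:470],None,fx=4,fy=4,interpolation=cv2.INTER_CUBIC))
```

```text
shift [-0.0401 -0.1337  0.0171] turn [  0.3  -0.1 -72.5] | [ 518.1 -253.8  107.7] yaw 7.5 grip 0.7
```

View pics/scene10.png

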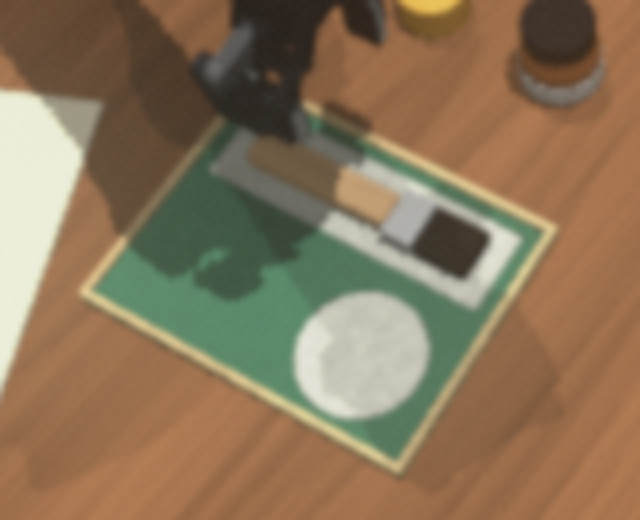

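Brush lies centred on its strip (head at (450,245), handle end at (250,155)). Now the wax.

>>> send_rows:
  targets:
    - [[-0.01, -0.05, 0.005], [0, 0, -10], 0.7]
    - [[-0.02, -0.08, 0.01], [0, 0, -20], 0.7]
    - [[-0.03, -0.11, 0.015], [0, 0, -30], 0.7]
    - [[-0.04, -0.134, 0.017], [0, 0, -40], 0.7]
    - [[-0.04, -0.134, 0.017], [0, 0, -50], 0.7]
    - [[-0.04, -0.134, 0.017], [0, 0, -60], 0.7]
    - [[-0.04, -0.134, 0.017], [0, 0, -70], 0.7]
    - [[-0.04, -0.134, 0.017], [0, 0, -70], 0.7]

```text
time_s: 16.45
ee_pos: [457.9, -125.1, 86.4]
tcp_rot: [0.78, 0.625, -0.001, -0.001]
wrist_force: [-0.7, 0.2, 0.7]
grip_width: 0.703
```

Run:
```python
from h import *
go(461,-126.5,-22,77.5)
```

```text
shift [-0.0008  0.0036  0.1084] turn [-0.2 -0.1 -0.1] | [ 457.9 -125.1   86.4] yaw 77.4 grip 0.7
```

>>> send_rows:
  targets:
    - [[-0.001, 0.002, 0.045], [0, 0, 0], 0.7]
    - [[-0.001, 0.002, 0.08], [0, 0, 0], 0.7]
    - [[-0.001, 0.002, 0.1], [0, 0, 0], 0.7]
    - [[-0.001, 0.002, 0.109], [0, 0, 0], 0.7]
    - [[-0.001, 0.002, 0.109], [0, 0, 0], 0.7]
    - [[-0.001, 0.002, 0.109], [0, 0, 0], 0.0]
    - [[-0.001, 0.002, 0.109], [0, 0, 0], 0.0]
    - [[-0.001, 0.002, 0.109], [0, 0, 0], 0.0]

```text
time_s: 17.45
ee_pos: [461.5, -127.0, -20.3]
tcp_rot: [0.78, 0.626, 0.0, 0.001]
wrist_force: [-0.8, 0.2, 5.7]
grip_width: 0.491
```

>>> send_rows:
  targets:
    - [[0, 0, 0], [0, 0, 0], 0.0]
    - [[0, 0, -0.03], [0, 0, 0], 0.0]
    - [[0, 0, -0.08], [0, 0, 0], 0.0]
    - [[0, 0, -0.12], [0, 0, 0], 0.0]
    - [[0, 0, -0.12], [0, 0, 0], 0.0]
    - [[0, 0, -0.12], [0, 0, 0], 0.0]

```text
time_s: 18.2
ee_pos: [460.2, -127.0, 98.4]
tcp_rot: [0.78, 0.626, -0.0, -0.0]
wrist_force: [-0.2, -0.6, -1.2]
grip_width: 0.492
```

Run:
```python
from h import *
go(604.4,255,97,77.5)
p,d=vision.snapshot("scene"); cv2.imwrite("pics/s11.png",cv2.resize(p[130:250,140:290],None,fx=4,fy=4,interpolation=cv2.INTER_CUBIC))
```

```text
shift [0.4042 0.0579 0.0012] turn [-0.  0. -0.] | [ 460.2 -127.    98.4] yaw 77.5 grip 0.49
```

View pics/s11.png

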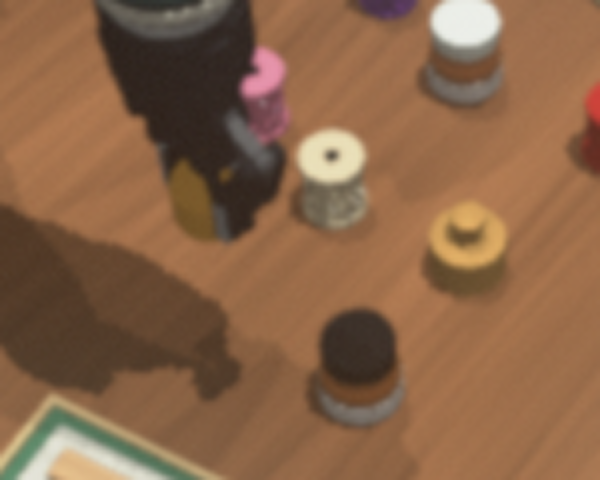

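Wax held (amber at (195,200)). Carry to the yellow disc.

>>> send_rows:
  targets:
    - [[0.058, 0.008, 0], [0, 0, 0], 0.0]
    - [[0.116, 0.017, 0], [0, 0, 0], 0.0]
    - [[0.173, 0.025, 0], [0, 0, 0], 0.0]
    - [[0.231, 0.033, 0], [0, 0, 0], 0.0]
    - [[0.289, 0.041, 0], [0, 0, 0], 0.0]
    - [[0.35, 0.05, 0], [0, 0, 0], 0.0]
    - [[0.404, 0.058, 0], [0, 0, 0], 0.0]
    - [[0.404, 0.058, 0], [0, 0, 0], 0.0]

```text
time_s: 19.25
ee_pos: [603.2, 261.2, 96.5]
tcp_rot: [0.778, 0.629, -0.0, -0.002]
wrist_force: [-0.8, 0.2, -0.7]
grip_width: 0.491
```

>>> send_rows:
  targets:
    - [[0, 0, 0.04], [0, 0, 0], 0.0]
    - [[0, 0, 0.065], [0, 0, 0], 0.0]
    - [[0, 0, 0.065], [0, 0, 0], 0.0]
    - [[0, 0, 0.065], [0, 0, 0], 0.0]

```text
time_s: 19.75
ee_pos: [605.0, 254.8, 33.9]
tcp_rot: [0.78, 0.626, -0.0, 0.0]
wrist_force: [0.3, -0.6, -0.1]
grip_width: 0.489
```

Run:
```python
from h import *
go(604.4,255,-15,77.5)
p,d=vision.snapshot("scene"); cv2.imwrite("pics/s12.png",cv2.resize(p[60:180,250:400],None,fx=4,fy=4,interpolation=cv2.INTER_CUBIC))
```

```text
shift [ 0.     -0.0006  0.0489] turn [ 0.  0. -0.] | [605.  254.8  33.9] yaw 77.5 grip 0.49
```

View pics/s12.png

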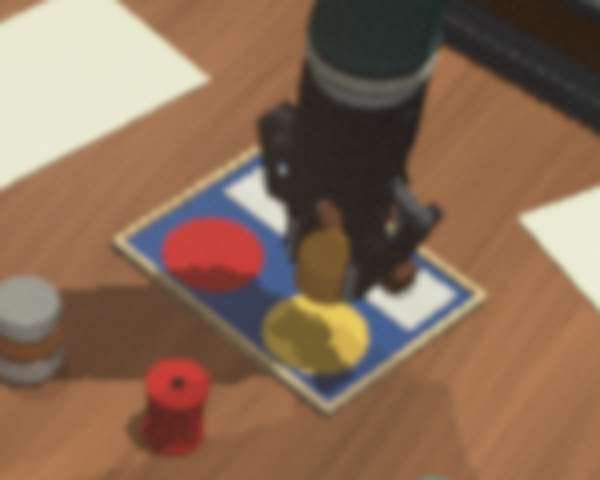

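>>> send_rows:
  targets:
    - [[0, -0.0005, 0.03], [0, 0, 0], 0.0]
    - [[0, -0.0005, 0.042], [0, 0, 0], 0.0]
    - [[0, -0.0005, 0.047], [0, 0, 0], 0.0]
    - [[0, -0.0005, 0.048], [0, 0, 0], 0.0]
    - [[0, -0.0005, 0.048], [0, 0, 0], 0.0]

```text
time_s: 20.42
ee_pos: [604.8, 255.5, -13.5]
tcp_rot: [0.78, 0.626, 0.001, 0.0]
wrist_force: [-0.1, -0.3, -0.9]
grip_width: 0.492
```

>>> send_rows:
  targets:
    - [[0, 0, 0], [0, 0, 0], 0.62]
    - [[0, 0, 0], [0, 0, 0], 0.62]
    - [[0, 0, 0], [0, 0, 0], 0.62]
    - [[0, 0, -0.02], [0, 0, 0], 0.62]
    - [[0, 0, -0.07], [0, 0, 0], 0.7]
    - [[0, 0, -0.12], [0, 0, 0], 0.7]
    - [[0, 0, -0.12], [0, 0, 0], 0.7]

```text
time_s: 21.3
ee_pos: [607.5, 257.3, 112.3]
tcp_rot: [0.78, 0.626, 0.005, 0.001]
wrist_force: [0.8, -0.4, -0.6]
grip_width: 0.697
```

Run:
```python
from h import *
go(571,127.3,90,95)
p,d=vision.snapshot("scene"); cv2.imwrite("pics/s13.png",cv2.resize(p[60:180,250:400],None,fx=4,fy=4,interpolation=cv2.INTER_CUBIC))
```

```text
shift [-0.1349 -0.0078  0.0214] turn [  0.5  -0.3 -17.5] | [607.5 257.3 112.3] yaw 77.5 grip 0.7
```

View pics/s13.png

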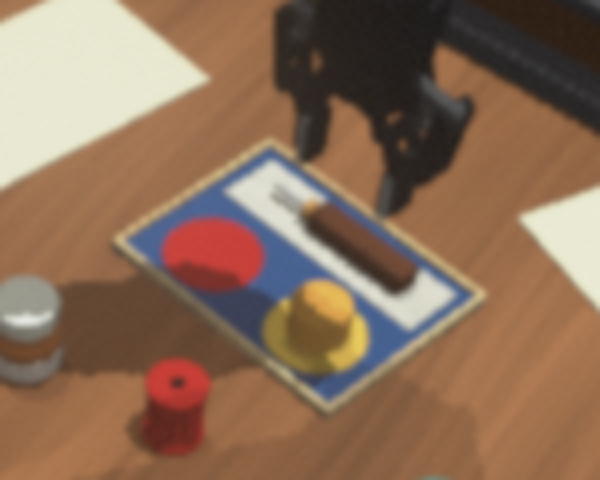

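Wax is upright, centred on the yellow disc (318,325). Next the red spool, keeping the yaw.

Run:
```python
from h import *
go(571,127.3,100,77.5)
```

```text
shift [-0.1333 -0.0063  0.009 ] turn [ 0.3 -0.2  0. ] | [605.9 256.1 109.4] yaw 77.5 grip 0.7
```

>>> send_rows:
  targets:
    - [[-0.05, -0.003, 0], [0, 0, 0], 0.7]
    - [[-0.1, -0.005, 0.005], [0, 0, 0], 0.7]
    - [[-0.133, -0.006, 0.008], [0, 0, 0], 0.7]
    - [[-0.133, -0.006, 0.008], [0, 0, 0], 0.7]
    - [[-0.133, -0.006, 0.008], [0, 0, 0], 0.7]

```text
time_s: 21.98
ee_pos: [569.5, 127.4, 97.5]
tcp_rot: [0.78, 0.626, -0.0, -0.0]
wrist_force: [0.5, -0.1, 0.0]
grip_width: 0.7
```

Run:
```python
from h import *
go(571,127.3,-16,77.5)
p,d=vision.snapshot("scene"); cv2.imwrite("pics/s14.png",cv2.resize(p[90:210,220:370],None,fx=4,fy=4,interpolation=cv2.INTER_CUBIC))
```

```text
shift [0.0002 0.0016 0.1135] turn [-0. -0.  0.] | [569.5 127.4  97.5] yaw 77.5 grip 0.7
```

View pics/s14.png

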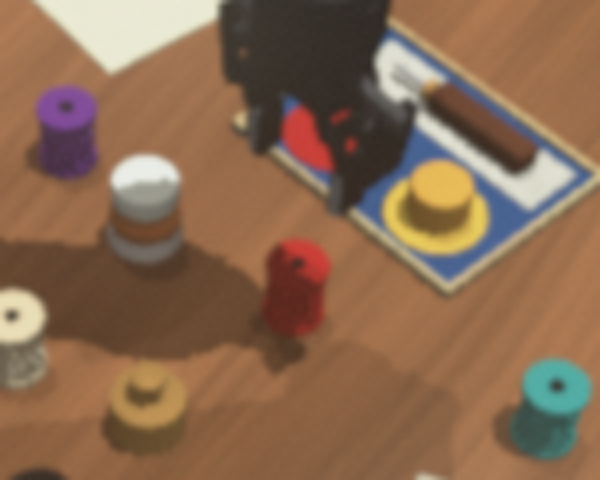

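>>> send_rows:
  targets:
    - [[0, 0.001, 0.045], [0, 0, 0], 0.7]
    - [[0, 0.001, 0.085], [0, 0, 0], 0.7]
    - [[0, 0.001, 0.105], [0, 0, 0], 0.7]
    - [[0, 0.001, 0.113], [0, 0, 0], 0.7]
    - [[0, 0.001, 0.113], [0, 0, 0], 0.7]
    - [[0, 0.001, 0.113], [0, 0, 0], 0.0]
    - [[0, 0.001, 0.113], [0, 0, 0], 0.0]
    - [[0, 0.001, 0.113], [0, 0, 0], 0.0]

```text
time_s: 23.02
ee_pos: [571.9, 126.9, -13.7]
tcp_rot: [0.78, 0.626, 0.001, 0.001]
wrist_force: [-0.5, -0.7, 7.0]
grip_width: 0.48
```

>>> send_rows:
  targets:
    - [[0, 0, 0], [0, 0, 0], 0.0]
    - [[0, 0, -0.03], [0, 0, 0], 0.0]
    - [[0, 0, -0.08], [0, 0, 0], 0.0]
    - [[0, 0, -0.12], [0, 0, 0], 0.0]
    - [[0, 0, -0.12], [0, 0, 0], 0.0]
    - [[0, 0, -0.12], [0, 0, 0], 0.0]

```text
time_s: 23.78
ee_pos: [570.1, 125.9, 104.3]
tcp_rot: [0.78, 0.626, -0.001, 0.0]
wrist_force: [-1.3, -0.1, -1.3]
grip_width: 0.477
```

Run:
```python
from h import *
go(507.2,276.8,100,77.5)
```

```text
shift [ 0.1337 -0.0941  0.0042] turn [-0.  0. -0.] | [570.1 125.9 104.3] yaw 77.5 grip 0.48
```

>>> send_rows:
  targets:
    - [[0.045, -0.031, 0], [0, 0, 0], 0.0]
    - [[0.09, -0.063, 0], [0, 0, 0], 0.0]
    - [[0.133, -0.094, 0], [0, 0, 0], 0.0]
    - [[0.133, -0.094, 0.02], [0, 0, 0], 0.0]
    - [[0.133, -0.094, 0.06], [0, 0, 0], 0.0]
    - [[0.133, -0.094, 0.07], [0, 0, 0], 0.0]
    - [[0.133, -0.094, 0.07], [0, 0, 0], 0.0]

```text
time_s: 24.65
ee_pos: [507.1, 275.6, 33.5]
tcp_rot: [0.78, 0.626, -0.001, -0.0]
wrist_force: [0.2, 0.5, -0.4]
grip_width: 0.473
```

Run:
```python
from h import *
go(507.2,276.8,-9,77.5)
p,d=vision.snapshot("scene"); cv2.imwrite("pics/s15.png",cv2.resize(p[60:180,250:400],None,fx=4,fy=4,interpolation=cv2.INTER_CUBIC))
```

```text
shift [ 0.0012 -0.0001  0.0425] turn [-0.1  0.1 -0. ] | [507.1 275.6  33.5] yaw 77.5 grip 0.47
```

View pics/s15.png

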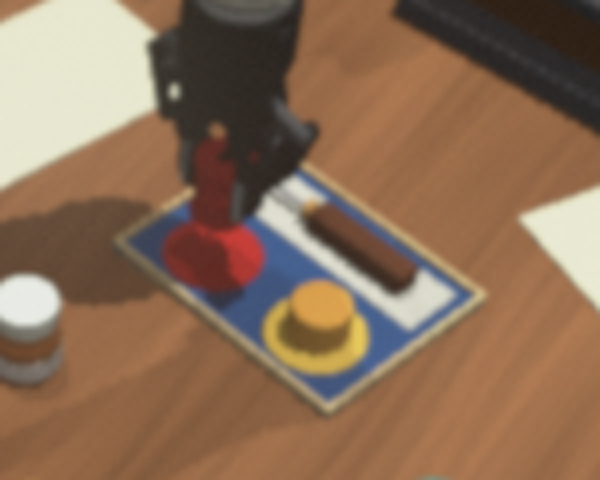

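>>> send_rows:
  targets:
    - [[0.001, 0, 0.025], [0, 0, 0], 0.0]
    - [[0.001, 0, 0.037], [0, 0, 0], 0.0]
    - [[0.001, 0, 0.041], [0, 0, 0], 0.0]
    - [[0.001, 0, 0.042], [0, 0, 0], 0.0]
    - [[0.001, 0, 0.042], [0, 0, 0], 0.0]

```text
time_s: 25.32
ee_pos: [508.3, 277.9, -6.6]
tcp_rot: [0.78, 0.626, 0.001, 0.0]
wrist_force: [-0.1, -0.2, -0.1]
grip_width: 0.482
```

>>> send_rows:
  targets:
    - [[0, 0, 0], [0, 0, 0], 0.6]
    - [[0, 0, 0], [0, 0, 0], 0.6]
    - [[0, 0, 0], [0, 0, 0], 0.6]
    - [[0, 0, -0.02], [0, 0, 0], 0.6]
    - [[0, 0, -0.07], [0, 0, 0], 0.8]
    - [[0, 0, -0.12], [0, 0, 0], 0.8]
    - [[0, 0, -0.12], [0, 0, 0], 0.8]
    - [[0, 0, -0.12], [0, 0, 0], 0.8]

```text
time_s: 26.32
ee_pos: [507.9, 277.4, 113.5]
tcp_rot: [0.78, 0.626, 0.0, 0.0]
wrist_force: [0.1, -0.8, -0.7]
grip_width: 0.804
```

Run:
```python
from h import *
go(455.7,120.6,107,87)
p,d=vision.snapshot("scene"); cv2.imwrite("pics/s16.png",cv2.resize(p[60:180,230:380],None,fx=4,fy=4,interpolation=cv2.INTER_CUBIC))
```

```text
shift [-0.1644 -0.0171  0.0064] turn [ 0.1 -0.  -9.5] | [507.9 277.4 113.5] yaw 77.5 grip 0.8
```

View pics/s16.png

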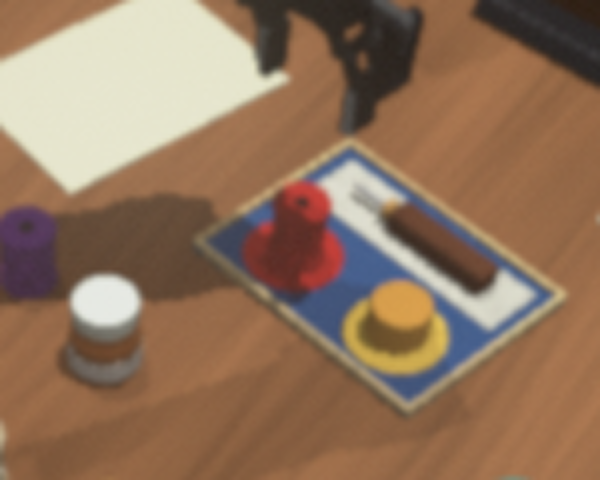

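Run:
```python
from h import *
go(455.7,120.6,104,97)
```

```text
shift [-0.164  -0.0166  0.0087] turn [ -0.    0.  -19.5] | [507.4 277.1 112.5] yaw 77.5 grip 0.8
```

>>> send_rows:
  targets:
    - [[-0.055, -0.006, 0], [0, 0, -6], 0.82]
    - [[-0.11, -0.011, 0.005], [0, 0, -13], 0.82]
    - [[-0.164, -0.0165, 0.008], [0, 0, -19.5], 0.82]
    - [[-0.164, -0.0165, 0.008], [0, 0, -19.5], 0.82]
    - [[-0.164, -0.0165, 0.008], [0, 0, -19.5], 0.82]
    - [[-0.164, -0.0165, 0.008], [0, 0, -19.5], 0.82]

```text
time_s: 27.12
ee_pos: [456.4, 122.7, 104.6]
tcp_rot: [0.662, 0.75, 0.0, -0.0]
wrist_force: [-1.0, 0.4, 0.5]
grip_width: 0.816
```

Run:
```python
from h import *
go(455.7,120.6,-10,97)
p,d=vision.snapshot("scene"); cv2.imwrite("pics/s17.png",cv2.resize(p[60:190,180:330],None,fx=4,fy=4,interpolation=cv2.INTER_CUBIC))
```

```text
shift [-0.0021 -0.001   0.1146] turn [-0.  -0.1  0.1] | [456.4 122.7 104.6] yaw 97.1 grip 0.82
```

View pics/s17.png

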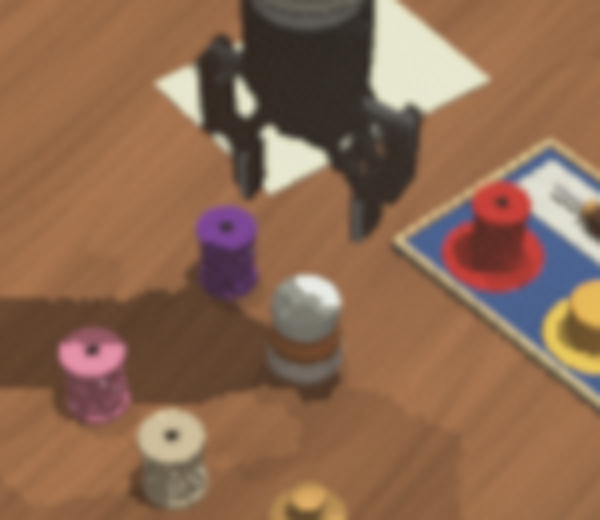

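>>> send_rows:
  targets:
    - [[-0.001, -0.001, 0.045], [0, 0, 0], 0.82]
    - [[-0.001, -0.001, 0.085], [0, 0, 0], 0.82]
    - [[-0.001, -0.001, 0.108], [0, 0, 0], 0.82]
    - [[-0.001, -0.001, 0.118], [0, 0, 0], 0.82]
    - [[-0.001, -0.001, 0.118], [0, 0, 0], 0.82]
    - [[-0.001, -0.001, 0.118], [0, 0, 0], 0.0]
    - [[-0.001, -0.001, 0.118], [0, 0, 0], 0.0]
    - [[-0.001, -0.001, 0.118], [0, 0, 0], 0.0]

```text
time_s: 28.18
ee_pos: [456.4, 120.4, -11.8]
tcp_rot: [0.663, 0.749, 0.001, 0.001]
wrist_force: [-1.7, 0.6, 5.9]
grip_width: 0.551
```

>>> send_rows:
  targets:
    - [[0, 0, 0], [0, 0, 0], 0.0]
    - [[0, 0, -0.03], [0, 0, 0], 0.0]
    - [[0, 0, -0.08], [0, 0, 0], 0.0]
    - [[0, 0, -0.12], [0, 0, 0], 0.0]
    - [[0, 0, -0.12], [0, 0, 0], 0.0]
    - [[0, 0, -0.12], [0, 0, 0], 0.0]

```text
time_s: 28.92
ee_pos: [455.1, 119.4, 106.6]
tcp_rot: [0.663, 0.749, -0.0, 0.0]
wrist_force: [0.5, -0.4, -1.0]
grip_width: 0.553
```

Run:
```python
from h import *
go(575.3,-322.5,104,97.3)
p,d=vision.snapshot("scene"); cv2.imwrite("pics/s18.png",cv2.resize(p[60:190,180:330],None,fx=4,fy=4,interpolation=cv2.INTER_CUBIC))
```

```text
shift [-0.4532  0.0656  0.003 ] turn [ 0.   0.  -0.3] | [455.1 119.4 106.6] yaw 97.0 grip 0.55
```

View pics/s18.png

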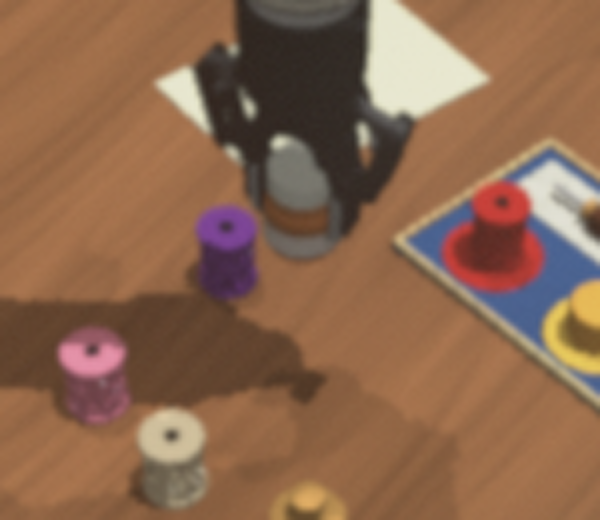

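Jar held upright, purple spool undisturbed. Carry to green tray's white disc.

>>> send_rows:
  targets:
    - [[-0.056, 0.008, 0], [0, 0, 0], 0.0]
    - [[-0.112, 0.016, 0], [0, 0, 0], 0.0]
    - [[-0.168, 0.024, 0], [0, 0, 0], 0.0]
    - [[-0.225, 0.033, 0], [0, 0, 0], 0.0]
    - [[-0.282, 0.041, 0], [0, 0, 0], 0.0]
    - [[-0.34, 0.049, 0], [0, 0, 0], 0.0]
    - [[-0.4, 0.058, 0], [0, 0, 0], 0.0]
    - [[-0.453, 0.0656, 0], [0, 0, 0], 0.0]

```text
time_s: 29.98
ee_pos: [575.0, -323.6, 104.4]
tcp_rot: [0.663, 0.749, -0.001, -0.001]
wrist_force: [0.0, 0.1, -1.0]
grip_width: 0.559
```

>>> send_rows:
  targets:
    - [[0, 0, 0], [0, 0, 0], 0.0]
    - [[0, 0, 0.04], [0, 0, 0], 0.0]
    - [[0, 0, 0.07], [0, 0, 0], 0.0]
    - [[0, 0, 0.07], [0, 0, 0], 0.0]
    - [[0, 0, 0.07], [0, 0, 0], 0.0]

```text
time_s: 30.6
ee_pos: [576.4, -320.8, 37.1]
tcp_rot: [0.662, 0.749, 0.0, 0.0]
wrist_force: [0.9, -0.1, -0.1]
grip_width: 0.555
```

Run:
```python
from h import *
go(575.3,-322.5,-7,97.3)
p,d=vision.snapshot("scene"); cv2.imwrite("pics/s19.png",cv2.resize(p[210:340,90:250],None,fx=4,fy=4,interpolation=cv2.INTER_CUBIC))
```

```text
shift [-0.0015 -0.0013  0.0441] turn [ 0.  -0.  -0.2] | [ 576.4 -320.8   37.1] yaw 97.1 grip 0.55
```

View pics/s19.png

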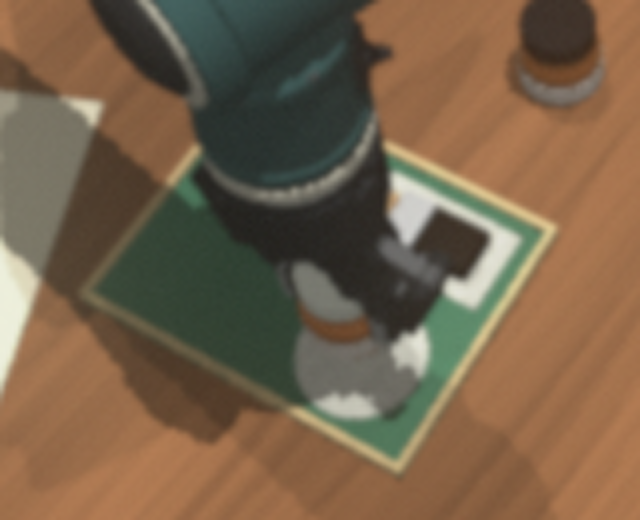

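>>> send_rows:
  targets:
    - [[-0.001, -0.001, 0.025], [0, 0, 0], 0.0]
    - [[-0.001, -0.001, 0.037], [0, 0, 0], 0.0]
    - [[-0.001, -0.001, 0.042], [0, 0, 0], 0.0]
    - [[-0.001, -0.001, 0.043], [0, 0, 0], 0.0]
    - [[-0.001, -0.001, 0.043], [0, 0, 0], 0.0]

```text
time_s: 31.28
ee_pos: [575.4, -322.9, -5.6]
tcp_rot: [0.663, 0.749, 0.0, 0.001]
wrist_force: [0.2, 0.3, -0.9]
grip_width: 0.555
```

>>> send_rows:
  targets:
    - [[0, 0, 0], [0, 0, 0], 0.72]
    - [[0, 0, 0], [0, 0, 0], 0.72]
    - [[0, 0, 0], [0, 0, 0], 0.72]
    - [[0, 0, -0.02], [0, 0, 0], 0.72]
    - [[0, 0, -0.07], [0, 0, 0], 0.72]
    - [[0, 0, -0.12], [0, 0, 0], 0.72]
    - [[0, 0, -0.12], [0, 0, 0], 0.72]
    - [[0, 0, -0.12], [0, 0, 0], 0.72]

```text
time_s: 32.28
ee_pos: [574.8, -322.9, 114.6]
tcp_rot: [0.663, 0.749, -0.0, 0.0]
wrist_force: [-0.8, -0.3, -1.4]
grip_width: 0.718
```

Run:
```python
from h import *
go(250,-580,200,20)
```

```text
shift [-0.2156 -0.3537 -0.0854] turn [ 0.  0. 77.] | [ 574.8 -322.9  114.6] yaw 97.0 grip 0.72
```

Clear of the jar; move the arm aside and check everything.

>>> send_rows:
  targets:
    - [[-0.01, -0.02, -0.05], [0, 0, 0], 0.72]
    - [[-0.03, -0.06, -0.085], [0, 0, 8], 0.72]
    - [[-0.065, -0.11, -0.085], [0, 0, 18], 0.72]
    - [[-0.1, -0.16, -0.085], [0, 0, 28], 0.72]
    - [[-0.13, -0.21, -0.085], [0, 0, 38], 0.72]
    - [[-0.16, -0.26, -0.085], [0, 0, 48], 0.72]
    - [[-0.19, -0.31, -0.085], [0, 0, 58], 0.72]
    - [[-0.2156, -0.35, -0.085], [0, 0, 68], 0.72]

```text
time_s: 33.28
ee_pos: [250.7, -580.1, 197.3]
tcp_rot: [0.969, 0.247, -0.001, -0.001]
wrist_force: [-0.1, 0.5, 0.4]
grip_width: 0.716
```

Run:
```python
from h import *
RT=lambda a:np.array([[np.cos(a),np.sin(a)],[-np.sin(a),np.cos(a)]])
trays=dict(b=((573.5,340),-12.7),g=((516.5,-253.3),7.3))
im={}
for n in("top","scene"):
    p,d=vision.snapshot(n); im[n]=p; cv2.imwrite(f"pics/f_{n}.png",p); C=cloud(n,d).reshape(-1,3)
    for nm,x,y,h,t,want in [("red",507,277,55,"b",(-50,-34)),("wax",604,255,35,"b",(50,-34)),("jarw",575,-322.5,65,"g",(50,-34)),("cream",450,-13.5,50,0,0),("jarb",551,-117,60,0,0),("weight",547.5,-3,55,0,0)]:
        Q=C[(abs(C[:,2]-h)<6)&(np.hypot(C[:,0]-x,C[:,1]-y)<38)]
        if len(Q)<5: print(n,nm,"none");continue
        e=cv2.minEnclosingCircle(Q[:,:2].astype(np.float32)); s=""
        if t:
            c,a=trays[t]; s=RT(np.radians(a))@(np.array(e[0])-c)+[0,42]
        print(n,nm,len(Q),np.round(e[0],1),round(e[1],1),"tray",s,want)
cv2.imwrite("pics/f_b.png",cv2.resize(im["top"][120:245,65:175],None,fx=4.7,fy=4.7,interpolation=cv2.INTER_CUBIC))
cv2.imwrite("pics/f_g.png",cv2.resize(im["top"][135:260,335:445],None,fx=4.7,fy=4.7,interpolation=cv2.INTER_CUBIC))
print(arm.get_obs()["ee_pos"])
```

```text
top red 294 [508.2 279.6] 20.6 tray [-50.38777637 -31.22393785] (-50, -34)
top wax 318 [604.2 257.4] 21.8 tray [ 48.12695221 -31.79334143] (50, -34)
top jarw 368 [ 574.2 -321.1] 22.9 tray [ 48.6204369  -32.54973938] (50, -34)
top cream 308 [449.9 -12. ] 20.8 tray  0
top jarb 350 [ 551.4 -114.8] 22.1 tray  0
top weight 82 [547.4  -1.2] 10.8 tray  0
scene red 145 [506.2 277.1] 22.1 tray [-51.82756623 -34.15390112] (-50, -34)
scene wax 169 [604.4 254.5] 22.5 tray [ 48.91556274 -34.59722764] (50, -34)
scene jarw 364 [ 575.  -323.8] 22.6 tray [ 49.09387767 -35.41165885] (50, -34)
scene cream 184 [450.3 -16.1] 22.0 tray  0
scene jarb 275 [ 551.1 -118.8] 23.6 tray  0
scene weight 62 [547.3  -4.9] 11.6 tray  0
[ 246.1077853  -582.88364471  196.98973471]
```

View pics/f_b.png

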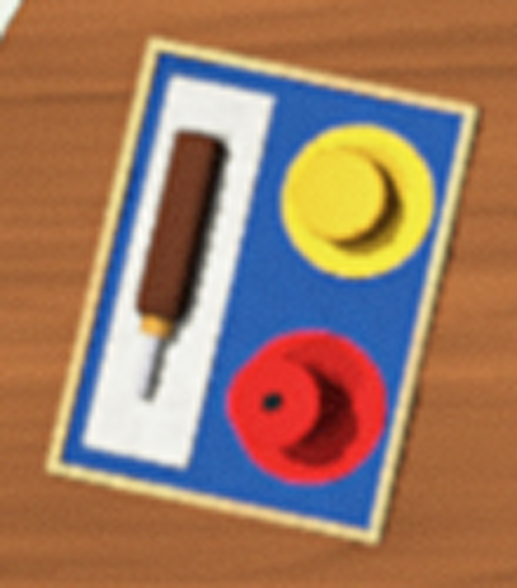

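View pics/f_g.png

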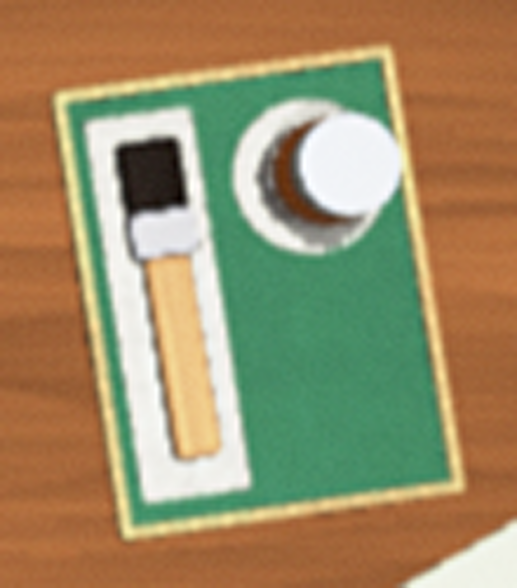

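View pics/f_scene.png

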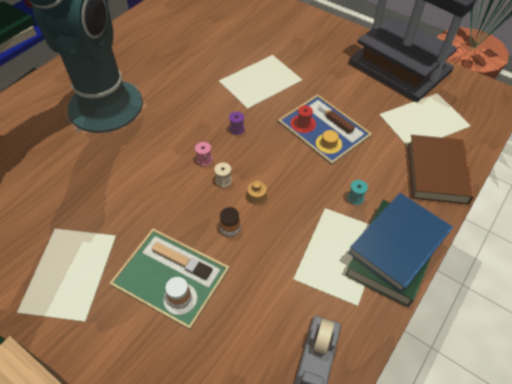

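All checks are within tolerance, so I'm handing in the job.

Run:
```python
from h import *
print(order.finish_job())
```

```text
the job is handed in; nothing more can be done
None
```

Both kits are made up and handed in at about 33 s of the 136 s allowed; `finish_job()` gives no verdict.

| Item | Last measurement |
|---|---|
| Red spool | within about 3 mm of its disc centre, upright |
| Wax | within about 3 mm of its disc centre, upright |
| White-lidded jar | within about 2 mm of its disc centre, upright |
| Awl and brush | flat, aligned and within a few mm of centre on their strips, judged by eye in the enlarged top picture |
| Cream spool, black-lidded jar, brass weight | moved less than 1 mm from their first measurement |

Two things disagreed along the way:
- **Reported tool height:** the real finger ends sat about 29 mm higher than the reported TCP. My first close on the awl therefore met only air. I measured the offset in the depth image and corrected for it in every later pick and place.
- **Camera calibration:** the two cameras differed by about 2–4 mm in y, so I averaged them for the targets.

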